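# Close up a butt joint in the tacking fixture and lock its toggle clamp

### The arm

A 7-joint arm with a two-finger parallel gripper is mounted at the origin on the work surface. World frame = base frame: x ahead of the robot, y to its left, z up, the work surface at z = 0. Lengths are in mm, angles in rad, forces in N, time in s.
With the tool pointing down it reaches from about 425 to 950 mm from the base axis. Payload 4.7 kg.
Tool frame: the origin (TCP) lies midway between the tips of the shut fingers; the grasp point (between the pads) lies 19 mm behind it (env.grasp_offset is the z of the grasp point in the tool frame, in mm); z points along the fingers, y is the line along which they close (so a half turn about z gives the same grasp; the last joint's range is limited). The gripper opens to 87 mm and grips with 3 to 60 N. Pads are 19 mm wide; open, the fingers measure 117 mm over their backs; the gripper's body (75 mm by 190 mm) begins 51 mm behind the grasp point.
Start: joints at [-0.029, 0.469, -0.049, 1.532, 0.024, 1.141, -0.082], TCP at [675.018, 0.046, 222.573] pointing down, gripper open.
Joint ranges: [-2.59, 2.59], [-0.33, 1.99], [-1.39, 1.29], [0.1, 2.45], [-1.04, 4.18], [0.21, 1.99], [-2.66, 2.66]. Speed limits (rad/s): [2.57, 2.57, 3.14, 3.14, 3.14, 3.14, 3.14].

### API

Orientations are given as a 3x3 rotation matrix whose columns are the frame's x, y, z axes.
In Python, from bench import env gives the robot as it stands.
- The arm moves only by the tool servo_tool, never from a script. Its argument "plan" is a list of rows, each an object with "travel": the shift along the world's x, y, z normalised to -1 to 1, where 1 is 0.2 m, a list of three; "angular": the turn, a rotation vector about the world's x, y, z normalised to -1 to 1, where 1 is pi rad, a list of three; "jaw": the opening, from 0 (shut) to 1 (fully open). In form: [{"travel": [x, y, z], "angular": [rx, ry, rz], "jaw": jaw}, ...]. A call has 1 to 10 rows; each row is the pose to reach, as a shift and turn from the pose commanded when the call began, turning the shorter way round; what a row does not reach only later rows make up. A row lasts 1/8 s, in which the tool goes at most 62.5 mm and 10.7 degrees, less where a joint would pass 70% of its speed; a pose out of reach is approached as far as the arm can. A call with a number of a shift or a turn outside -1 to 1 is refused whole. A call with a gripper value outside its range is refused whole. The fingers move at their own pace and stop on an object; the grip force is fixed at half the most. Time passes only in rows, so rows that repeat a pose let the fingers close. It gives the time, the measured TCP pose, the force, the opening and the grip force at its end, in the units of the state.
- env.observe(): the state, without advancing time (a new reading comes with each control period).
- env.get_image(name): name is "scene" or "side" or "wrist"; returns a dict with "img" (384x512x3 uint8, red, green, blue), "fx", "fy", "cx", "cy" (pixels), "extrinsics" (4x4, takes a point from camera to world coordinates). Camera axes: x right, y down, z forward; pixel columns grow to the right and rows downward; lengths in mm; the calibration is good to about 2 mm. A picture is of the moment at which its call begins. There is no depth.
- env.close_job(): hands the job in; it is judged then, once.
The state is a dict: "time": time; "qpos": joint angles; "qd": joint speeds; "joint_efforts": joint torques, N m; "tool_pos": TCP position; "ee_rot": TCP orientation; "force": force on the tool from outside, world axes, zero at the start; "moment": the same for the moment, N m; "width": finger opening in mm; "grasp_force": force on a finger pad.
Only numpy, scipy, OpenCV 4.12 (cv2) and the standard library are available. Lean on these libraries where they do the work, as an engineer would, in place of code of your own. Each camera call takes 0.05 s, during which the arm holds its last target. There are 200 camera calls.

### The job

Set the butt joint up for tacking, by pushing only: with the fingertips slide the loose bevelled steel plate along the fixture until its end sits against the back fence and its bevelled edge is closed up tight against the plate that is already clamped. Then push the red handle of the open toggle clamp over and down, past its dead point, until it snaps into lock and holds the plate there. Do not pick anything up, and leave the clamped plate, its clamp and everything else on the bench as they are.

Things in the scene. Friction and masses are not known exactly. Their poses are not given: they have to be found in the camera images.
- fixture: Aluminium plate fixed on the bench, its top 12 mm above the bench, x -133 to +117, y -153 to +117 mm from the origin, which lies at bench level where the joint line (x = 0) meets the fence face (y = 0). Its x points roughly away from the robot, y to the robot's left, z up. Two toggle clamps behind the fence, arms to -y: the open one at x = -30 mm, the locked one at x = +30 mm.
- fence (a point): Point on the fixture plate's top face at x = 0, y = 0 of the fixture: where the joint line meets the -y face of the back fence, a steel bar 128 mm long (x +-64), 12 mm wide (y 0 to 12) and 10 mm high. Axes as the fixture's.
- coupon: Loose dark steel plate 60 (x) x 100 (y) x 8 mm, 0.37 kg, flat on the fixture on the robot's side. Origin under its centre; bevelled on its +x long edge (square 2.5 mm root face at the bottom). Starts 12 to 35 mm short of home in x, 8 to 30 mm in y, turned up to 0.12 rad. Home, touching fence and clamped plate: centre at x = -30, y = -50 mm of the fixture, axes parallel. Slides at 1 to 4 N.
- mate: Clamped steel plate, same size, bevelled on its -x edge, already home (centre at x = +30, y = -50 mm of the fixture) under the locked clamp. Origin under its centre. It withstands a push of about 20 N in its plane.
- clamp_handle (a joint): Red handle of the open clamp, hinged at clamp_hinge. 0 to 0.3 rad at the start (about upright); grows as it swings over to +y and down. Elevation above fixture +y = 1.606 - value. Friction (0.15 N m) holds it where left. From about 1.1 the pad meets the plate and it takes up to 0.5 N m; dead point 1.47; then it snaps onto its stop, level, at 1.606.
- clamp_hinge (a point): Centre of the open clamp's handle hinge, at x = -30, y = +78 mm of the fixture, 46 mm above the bench; hinge axis along fixture x; axes as the fixture's. The clamp's fixed steel base is 36 mm wide in x, y +23 to +89 mm of the fixture, up to 53 mm above the bench.
- clamp_grip (a point): Point on the open clamp's red grip, mid-width on the face to push (looks to -y when upright, up when locked), 105 mm out from the hinge. Its y runs along the handle to the free end, z is the face's outward normal. Grip 20 mm wide (x), 14 mm thick, 45 to 125 mm from the hinge; the face lies 13 mm off the line through the hinge. Upright it ends 171 mm above the bench; locked the face is 59 mm up.
- clamp_pad: Black domed pad, 16 mm across, on the spring-loaded spindle of the open clamp's arm. Origin at the centre of its lower face. Open: above the plate's fence end, about 45 to 70 mm above the bench, under the raised arm, whose end is up to 100 mm above the bench. Locked: presses with about 35 N on the loose plate at x = -30, y = -22 mm of the fixture.
- mclamp_handle (a joint): Handle of the locked clamp on the far plate: 0 locked (as it starts and must stay), grows as it opens. Same clamp, at x = +30 mm of the fixture, handle level, reaching to y = +203 mm, its top 59 mm above the bench.
- tee_sample: Bystander: welded T-joint sample, dark steel, base 45 x 80 x 6 mm, 42 mm tall, standing on the fixture plate beyond the clamped plate. Origin under its centre.
- tip_jar: Bystander: clear jar with brass lid, 41 mm across, 40 mm tall, on the fixture plate beside the open clamp, on the robot's side. Origin under its centre.
- bead_sample: Bystander: steel practice plate 50 x 80 x 6 mm with three weld beads, lying on the fixture plate beside the locked clamp. Origin under its centre.
- magnet_square: Bystander: orange magnetic welding square, triangular frame about 80 x 100 x 16 mm, lying on the bench to one side.
- wire_brush: Bystander: wire brush with wooden handle, 285 mm long, 32 mm high, on the bench to the left.
- chipping_hammer: Bystander: chipping hammer with black grip, 250 mm long, on the bench to the right.
- spray_can: Bystander: blue spray can with red cap, 58 mm across, 160 mm tall, on the bench to one side.
Not all that is in view belongs to the job. Leave any green or purple look-alike of the mate alone.

How it is judged (in metres and radians):
On the way, in this order (a step that is already met when the one before it is completed fails the run):
1. the loose plate lies home: end against the fence, bevelled edge closed up to the clamped plate (x of coupon in the frame of mate between -0.062 and -0.057 m and y of coupon in the frame of fixture above -0.052 m and angle between the y axis of coupon and the y axis of fixture, either way round below 0.02 rad and height (world z) of coupon below 0.014 m and value of joint clamp_handle below 1 rad), for 0.2 s.
2. the handle is past its dead point and on its stop, the pad pressing on the plate (value of joint clamp_handle above 1.57 rad and contact force between clamp_pad and coupon above 15 N), for 0.2 s.
At the end, for the whole second after the job is handed in: Handle on its stop (joint above 1.57 rad), pad pressing on the loose plate with over 15 N; that plate flat, within 2 mm of the clamped plate and of the fence, square to 0.02 rad; clamped plate moved less than 3 mm, its clamp still locked; all at rest (all of step 2 and x of coupon in the frame of mate between -0.062 and -0.057 m and y of coupon in the frame of fixture above -0.052 m and angle between the y axis of coupon and the y axis of fixture, either way round below 0.02 rad and height (world z) of coupon below 0.014 m and distance of mate from where it was at the start of the episode below 0.003 m and value of joint mclamp_handle below 0.05 rad and linear speed of coupon below 0.01 m/s); the robot touches nothing.
It fails at once if the loose plate is lifted more than 6 mm off the fixture or tipped (height (world z) of coupon above 0.018 m or angle between coupon's own z axis and vertical above 0.15 rad).
It fails at once if the clamped plate is shifted more than 4 mm or its clamp is opened (distance of mate from where it was at the start of the episode above 0.004 m or value of joint mclamp_handle above 0.1 rad).
It fails at once if a bystander is lifted or moved more than 15 mm (distance of any of tee_sample, tip_jar, bead_sample, magnet_square, wire_brush, chipping_hammer, spray_can from where it was at the start of the episode above 0.015 m).
It also fails if it takes over 61 s, if anything falls off the work surface, if the arm or the gripper's body presses on something with over 40 N, if the wrist force passes 120 N, or if a joint passes its speed limit or range.

## Working session

There is one attempt and no reset: what is moved stays moved. The work goes in short steps, Python scripts to look and compute and a tool call to move; the robot and the scene stay as the last step left them, time stands still between calls to the robot, and variables do not carry over. Pictures are saved under pics/ and viewed, at most 10 in all, crops included, and the job is handed in when it is done.

Besides the shell and the picture viewer there is one more tool, called after ">>>" as a command line: name --argument value ..., lists and objects as JSON in quotes. servo_tool: Moves the arm, as the interface text tells. Scaled input: -1 to 1 covers 0.2 m each way for a shift and pi rad each way for a turn. Its arguments: {"type":"object","properties":{"plan":{"type":"array"}},"required":["plan"]}

```bash
mkdir -p pics; cat > h.py <<'E'
import numpy as np, cv2
from bench import env
def shot(n,f):
    d=env.get_image(n); cv2.imwrite('pics/'+f,cv2.cvtColor(d['img'],cv2.COLOR_RGB2BGR))
    np.savez('pics/'+f+'.npz',**{k:np.array(v) for k,v in d.items()}); return d
def load(f): return dict(np.load('pics/'+f+'.npz'))
def ray(d,u,v,z):
    E=d['extrinsics']; r=E[:3,:3]@np.array([(u-d['cx'])/d['fx'],(v-d['cy'])/d['fy'],1]); o=E[:3,3]
    return o+r*(z-o[2])/r[2]
def proj(d,p):
    E=d['extrinsics']; c=E[:3,:3].T@(np.array(p)-E[:3,3]); return np.array([d['fx']*c[0]/c[2]+d['cx'],d['fy']*c[1]/c[2]+d['cy']])
E
python3 - <<'E'
from h import *
for n in ['scene','side','wrist']:
    d=shot(n,n+'0.png'); print(n,d['extrinsics'].round(2).tolist(),d['fx'])
a=[cv2.imread(f'pics/{n}0.png') for n in ['scene','side','wrist']]
E
```

```text
scene [[-0.42, 0.58, -0.7, 1496.29], [0.91, 0.25, -0.33, 448.03], [-0.02, -0.78, -0.63, 975.4], [0.0, 0.0, 0.0, 1.0]] 434.1940570935443
side [[-0.97, -0.16, 0.18, 364.5], [-0.24, 0.64, -0.73, 727.61], [0.0, -0.75, -0.66, 793.35], [0.0, 0.0, 0.0, 1.0]] 354.76547633531044
wrist [[1.0, 0.0, -0.0, 674.62], [-0.0, -0.96, -0.28, 76.74], [-0.0, 0.28, -0.96, 383.93], [0.0, 0.0, 0.0, 1.0]] 292.01510152128935
```

View pics/scene0.png

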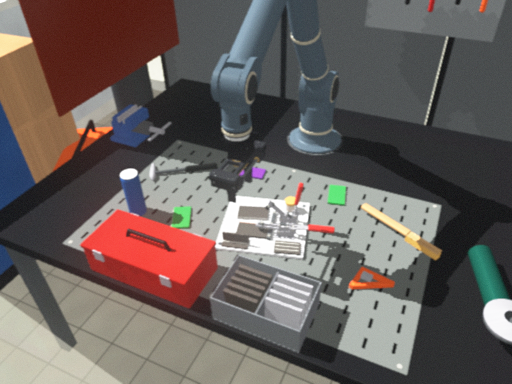

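View pics/wrist0.png

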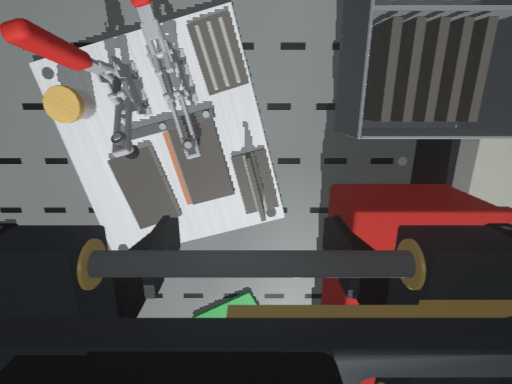

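View pics/side0.png

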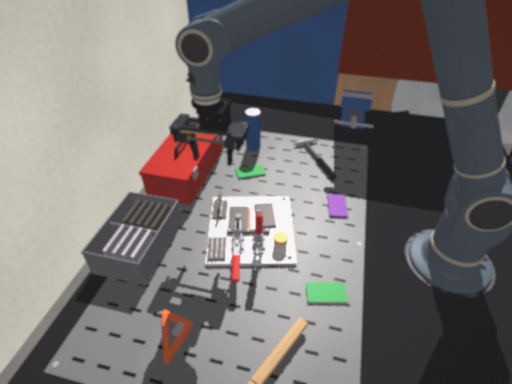

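The wrist view shows the fixture upper left (corners around (36,63), (237,2), (283,213)). The coupon is around (145,185), the mate around (200,165), and the open red handle around (50,45). I'll enlarge it to get the corners.

```bash
python3 - <<'E'
import cv2
a=cv2.imread('pics/wrist0.png')[0:225,0:300]
cv2.imwrite('pics/w0c.png',cv2.resize(a,None,fx=2.66,fy=2.66,interpolation=cv2.INTER_CUBIC))
E
```

```text
(no output)
```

View pics/w0c.png

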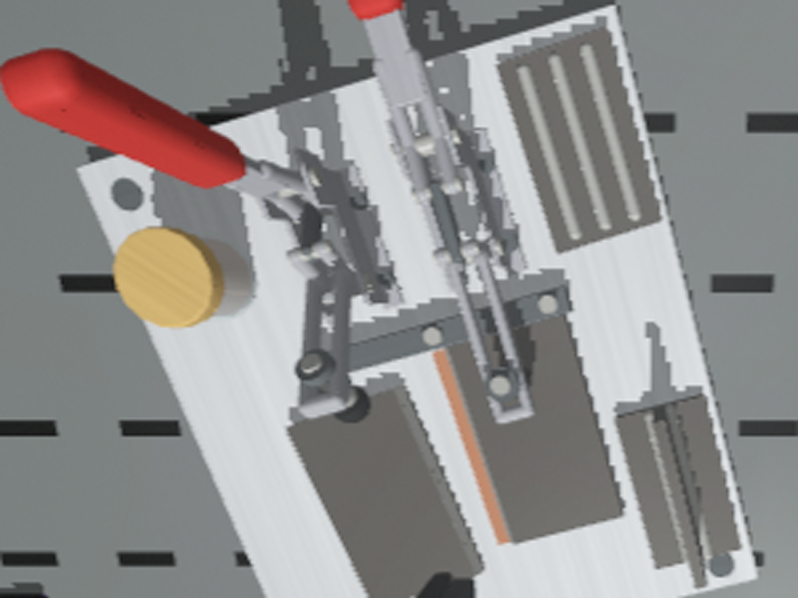

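```bash
cat >> h.py <<'E'
def fit2(L,W):
    L=np.array(L,float);W=np.array(W)[:,:2];lc=L.mean(0);wc=W.mean(0)
    H=(L-lc).T@(W-wc); th=np.arctan2(H[0,1]-H[1,0],H[0,0]+H[1,1])
    R=np.array([[np.cos(th),-np.sin(th)],[np.sin(th),np.cos(th)]]); t=wc-R@lc
    return th,R,t,(W-(L@R.T+t))
E
python3 - <<'E'
from h import *
d=load('wrist0.png'); s=300/798
P=lambda u,v,z:ray(d,u*s,v*s,z)
L=[(-133,117),(117,117),(117,-153),(60,-100),(0,-100)]
W=[P(78,168,12),P(617,5,12),P(757,578,12),P(623,515,20),P(502,543,14.5)]
th,R,t,e=fit2(L,W); print('fix',th,t,e.round(1).tolist())
for n,p in dict(tl=P(290,428,20),tr=P(400,377,20),br=P(483,572,14.5),le=P(370,598,20),mate_tl=P(435,352,14.5),mtr=P(567,312,20),jar=P(168,277,52),tiphandle=P(30,80,165)).items():
    print(n,p.round(1),(R.T@(p[:2]-t)).round(1))
print(env.observe()['width'],env.observe()['tool_pos'],env.observe()['ee_rot'].tolist() if hasattr(env.observe()['ee_rot'],'tolist') else env.observe()['ee_rot'])
E
```

```text
fix 0.2535997273918461 [567.97905366  41.26625234] [[1.5, -1.2], [0.7, -0.3], [0.1, 1.3], [0.7, 0.9], [-2.9, -0.7]]
tl [493.8   3.9  20. ] [-81.2 -17.6]
tr [548.6  28.1  20. ] [-22.   -7.9]
br [579.5 -71.9  14.5] [ -17.2 -112.4]
le [522.6 -83.9  20. ] [ -75.4 -109.7]
mate_tl [564.3  39.1  14.5] [-4.1 -1.1]
mtr [627.8  57.7  20. ] [62.1  0.9]
jar [468.   73.6  52. ] [-88.7  56.4]
tiphandle [511.8 123.  165. ] [-33.9  93.2]
86.65302797902486 [6.74556902e+02 1.91026971e-02 2.21757442e+02] [[1.9953192292662486e-05, 0.9999989159432646, -0.0014723159191342928], [0.9999999996374358, -1.997979469592801e-05, -1.8053700918687828e-05], [-1.8083097917237703e-05, -0.0014723155583715275, -0.9999989159793615]]
```

>>> servo_tool --plan '[{"travel":[-0.3,-0.3,-0.1],"angular":[0,0,0.05],"jaw":0.3},{"travel":[-0.575,-0.553,-0.3],"angular":[0,0,0.081],"jaw":0.3},{"travel":[-0.575,-0.553,-0.6],"angular":[0,0,0.081],"jaw":0.3},{"travel":[-0.575,-0.553,-0.7],"angular":[0,0,0.081],"jaw":0.3},{"travel":[-0.575,-0.553,-0.7],"angular":[0,0,0.081],"jaw":0.3},{"travel":[-0.575,-0.553,-0.7],"angular":[0,0,0.081],"jaw":0.3}]'

```text
time: 0.9
tool_pos: [562.0, -109.9, 84.1]
ee_rot: [[-0.252, 0.968, 0.003], [0.968, 0.252, 0.0], [-0.001, 0.003, -1.0]]
force: [1.0, 0.4, -0.2]
width: 34.8
grasp_force: 0.0
```

```bash
python3 - <<'E'
from h import *
d=shot('wrist','w1.png'); o=env.observe(); print(o['tool_pos'],o['force'],o['width'])
cv2.imwrite('pics/w1b.png',cv2.resize(cv2.imread('pics/w1.png'),None,fx=1.5,fy=1.5,interpolation=cv2.INTER_CUBIC))
E
```

```text
[ 562.43800012 -109.81296864   84.61151001] [0.40656866 0.61070141 0.53343078] 31.62148552016486
```

View pics/w1b.png

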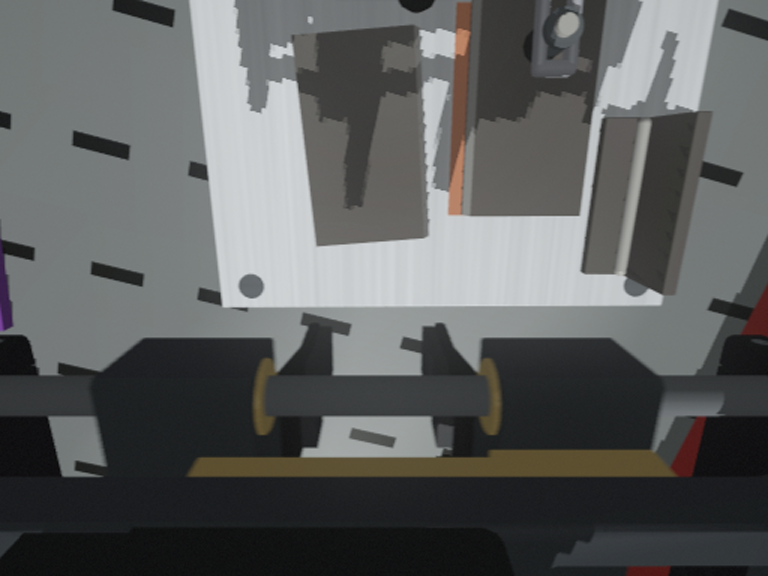

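The coupon corners are (293,36), (318,245), (427,237) and (418,25). The fixture's front corners are (222,306) and (662,304), and the mate's are (449,215) and (580,215).

```bash
python3 - <<'E'
from h import *
d=load('w1.png'); P=lambda u,v,z:ray(d,u/1.5,v/1.5,z)
L=[(-133,-153),(117,-153),(0,-100),(60,-100)]
W=[P(222,306,12),P(662,304,12),P(449,215,13),P(580,215,20)]
th,R,t,e=fit2(L,W); print('fix',th,t,e.round(1).tolist())
Wc=[P(293,36,20),P(318,245,20),P(427,237,13)]
tc,Rc,c,e=fit2([(-30,50),(-30,-50),(30,-50)],Wc); print('coupon rel',tc-th,R.T@(c-t),e.round(1).tolist())
p=env.observe()['tool_pos']; print('tcp',R.T@(p[:2]-t))
p=P(568,25,1); print('tip L',P(322,325,84)[:2],'tip R',P(432,325,84)[:2])
E
```

```text
fix 0.26214243680158666 [566.68504087  41.4936623 ] [[1.3, 1.6], [1.2, 0.7], [-4.3, -2.2], [1.9, -0.1]]
coupon rel 0.06014864621952798 [-48.35590692 -64.32447837] [[-0.1, -0.4], [0.8, 1.0], [-0.7, -0.6]]
tcp [ -43.3131214  -145.03691749]
tip L [ 538.22940311 -105.32302966] tip R [580.6368943  -94.32807931]
```

The orange strip must be a copper inlay under the joint, not the mate's edge. The coupon sits at (-48,-64) mm and +0.06 rad, so I'll descend and push along +y.

>>> servo_tool --plan '[{"travel":[0,0,-0.2],"angular":[0,0,0],"jaw":0.3},{"travel":[0,0,-0.32],"angular":[0,0,0],"jaw":0.3},{"travel":[0,0,-0.335],"angular":[0,0,0],"jaw":0.3},{"travel":[0,0,-0.335],"angular":[0,0,0],"jaw":0.3},{"travel":[-0.013,0.048,-0.335],"angular":[0,0,0],"jaw":0.3},{"travel":[-0.019,0.073,-0.335],"angular":[0,0,0],"jaw":0.3},{"travel":[-0.019,0.073,-0.335],"angular":[0,0,0],"jaw":0.3}]'

```text
time: 1.82
tool_pos: [556.4, -95.0, 16.1]
ee_rot: [[-0.253, 0.967, 0.001], [0.967, 0.253, 0.0], [0.0, 0.001, -1.0]]
force: [0.5, 0.4, -0.1]
width: 26.0
grasp_force: 0.0
```

>>> servo_tool --plan '[{"travel":[-0.004,0.014,0],"angular":[0,0,0],"jaw":0.3},{"travel":[-0.008,0.029,0],"angular":[0,0,0],"jaw":0.3},{"travel":[-0.011,0.043,0],"angular":[0,0,0],"jaw":0.3},{"travel":[-0.015,0.058,0],"angular":[0,0,0],"jaw":0.3},{"travel":[-0.019,0.072,0],"angular":[0,0,0],"jaw":0.3}]'

```text
time: 2.45
tool_pos: [552.4, -81.7, 15.7]
ee_rot: [[-0.252, 0.968, 0.0], [0.968, 0.252, -0.0], [-0.0, 0.0, -1.0]]
force: [0.3, -2.7, 1.3]
width: 26.5
grasp_force: 1.4
```

>>> servo_tool --plan '[{"travel":[-0.002,0.008,0],"angular":[0,0,0],"jaw":0.3},{"travel":[-0.004,0.015,0],"angular":[0,0,0],"jaw":0.3},{"travel":[-0.006,0.023,0],"angular":[0,0,0],"jaw":0.3},{"travel":[-0.006,0.023,0],"angular":[0,0,0],"jaw":0.3}]'

```text
time: 2.95
tool_pos: [551.4, -77.9, 15.7]
ee_rot: [[-0.251, 0.968, 0.001], [0.968, 0.251, -0.001], [-0.001, 0.0, -1.0]]
force: [1.0, -4.9, 1.5]
width: 26.3
grasp_force: 2.4
```

>>> servo_tool --plan '[{"travel":[-0.002,0.008,0],"angular":[0,0,0],"jaw":0.3},{"travel":[-0.004,0.015,0],"angular":[0,0,0],"jaw":0.3},{"travel":[-0.004,0.015,0],"angular":[0,0,0],"jaw":0.3}]'

```text
time: 3.32
tool_pos: [551.0, -77.7, 15.7]
ee_rot: [[-0.25, 0.968, 0.002], [0.968, 0.25, -0.004], [-0.004, 0.001, -1.0]]
force: [1.6, -10.5, 1.0]
width: 26.1
grasp_force: 5.0
```

```bash
python3 - <<'E'
from h import *
d=shot('wrist','w2.png'); o=env.observe(); print(o['tool_pos'],o['force'],o['width'])
cv2.imwrite('pics/w2b.png',cv2.resize(cv2.imread('pics/w2.png'),None,fx=1.5,fy=1.5,interpolation=cv2.INTER_CUBIC))
E
```

```text
[551.01777249 -77.64165066  15.74758701] [  1.74914307 -10.43032174   0.30396476] 26.05366497221729
```

View pics/w2b.png

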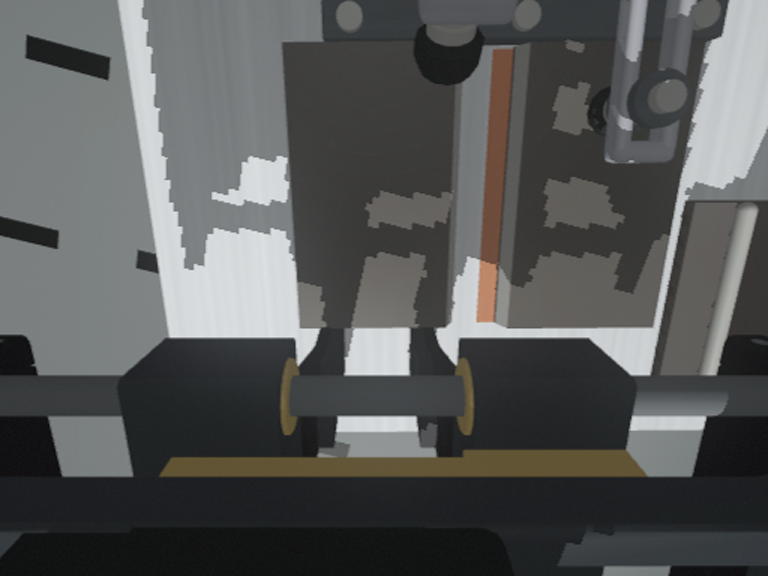

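The coupon is against the fence, square and level with the mate's end (row 327), with about 17 mm of gap left. I'll back off, go round to its -x side with the jaws shut and a slight tilt away from the clamp arm.

>>> servo_tool --plan '[{"travel":[0.019,-0.073,0],"angular":[0,0,0],"jaw":0.3},{"travel":[0.019,-0.073,0.2],"angular":[0,0,0],"jaw":0},{"travel":[-0.1,0,0.22],"angular":[0.03,0.01,0],"jaw":0},{"travel":[-0.385,0.113,0.22],"angular":[0.077,0.02,0],"jaw":0},{"travel":[-0.385,0.113,0.22],"angular":[0.077,0.02,0],"jaw":0},{"travel":[-0.385,0.113,0.1],"angular":[0.077,0.02,0],"jaw":0},{"travel":[-0.385,0.113,0.02],"angular":[0.077,0.02,0],"jaw":0},{"travel":[-0.385,0.113,0.007],"angular":[0.077,0.02,0],"jaw":0},{"travel":[-0.385,0.113,0.007],"angular":[0.077,0.02,0],"jaw":0}]'

```text
time: 4.5
tool_pos: [473.8, -50.9, 17.0]
ee_rot: [[-0.245, 0.968, -0.062], [0.937, 0.252, 0.24], [0.248, 0.0, -0.969]]
force: [0.9, -0.2, -0.1]
width: 0.4
grasp_force: 0.0
```

>>> servo_tool --plan '[{"travel":[0.048,0.0125,0],"angular":[0,0,0],"jaw":0},{"travel":[0.077,0.02,0],"angular":[0,0,0],"jaw":0},{"travel":[0.097,0.025,0],"angular":[0,0,0],"jaw":0},{"travel":[0.11,0.0285,0],"angular":[0,0,0],"jaw":0},{"travel":[0.12,0.031,0],"angular":[0,0,0],"jaw":0},{"travel":[0.13,0.034,0],"angular":[0,0,0],"jaw":0},{"travel":[0.14,0.0365,0],"angular":[0,0,0],"jaw":0}]'

```text
time: 5.38
tool_pos: [501.4, -44.1, 17.0]
ee_rot: [[-0.244, 0.968, -0.062], [0.938, 0.252, 0.239], [0.247, 0.0, -0.969]]
force: [0.3, 0.6, -0.2]
width: 0.4
grasp_force: 0.0
```

>>> servo_tool --plan '[{"travel":[0.01,0.0025,0],"angular":[0,0,0],"jaw":0},{"travel":[0.02,0.005,0],"angular":[0,0,0],"jaw":0},{"travel":[0.03,0.008,0],"angular":[0,0,0],"jaw":0},{"travel":[0.04,0.0105,0],"angular":[0,0,0],"jaw":0},{"travel":[0.05,0.013,0],"angular":[0,0,0],"jaw":0}]'

```text
time: 6.0
tool_pos: [504.6, -44.0, 16.4]
ee_rot: [[-0.241, 0.968, -0.075], [0.938, 0.252, 0.238], [0.249, -0.013, -0.968]]
force: [-8.6, -6.1, 7.3]
width: -0.0
grasp_force: 4.9
```

```bash
python3 - <<'E'
from h import *
d=shot('wrist','w3.png'); o=env.observe(); print(o['tool_pos'],o['force'],o['moment'],o['width'])
s=shot('side','s3.png')
c=proj(s,[530,-20,20]).astype(int); print(c)
a=cv2.resize(cv2.imread('pics/w3.png'),(640,480)); x,y=c; b=cv2.imread('pics/s3.png')[max(y-75,0):y+75,max(x-75,0):x+25]
b=cv2.resize(b,(160*2,480),interpolation=cv2.INTER_CUBIC); m=np.hstack([a[:, :480],b]); cv2.imwrite('pics/m3.png',m); print(m.shape)
E
```

```text
[507.16609609 -43.76419297  16.45386305] [-3.01874867 -3.80985778  1.11662799] [-0.92894849  0.75072532  0.25749627] 0.32895618100208446
[264 217]
(480, 800, 3)
```

View pics/m3.png

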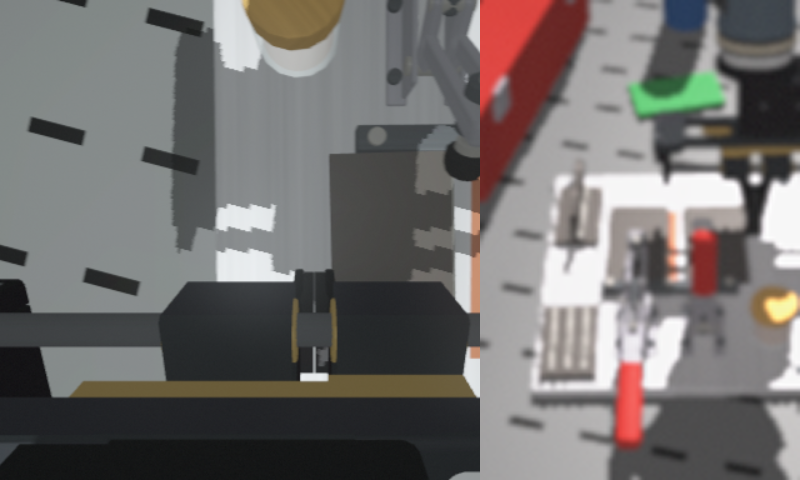

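It was stick-slip: the plate broke loose and the force fell to about 5 N. I'll continue in small steps.

>>> servo_tool --plan '[{"travel":[0,0,0],"angular":[0,0,0],"jaw":0},{"travel":[0.005,0.001,0],"angular":[0,0,0],"jaw":0},{"travel":[0.01,0.0025,0],"angular":[0,0,0],"jaw":0},{"travel":[0.015,0.004,0],"angular":[0,0,0],"jaw":0}]'

```text
time: 6.6
tool_pos: [514.5, -40.6, 16.9]
ee_rot: [[-0.244, 0.968, -0.062], [0.938, 0.252, 0.239], [0.247, 0.0, -0.969]]
force: [-1.7, -2.3, -1.2]
width: 0.5
grasp_force: 1.2
```

>>> servo_tool --plan '[{"travel":[0.007,0.002,0],"angular":[0,0,0],"jaw":0},{"travel":[0.014,0.004,0],"angular":[0,0,0],"jaw":0},{"travel":[0.021,0.0055,0],"angular":[0,0,0],"jaw":0},{"travel":[0.028,0.007,0],"angular":[0,0,0],"jaw":0}]'

```text
time: 7.1
tool_pos: [518.1, -39.3, 16.9]
ee_rot: [[-0.244, 0.968, -0.067], [0.937, 0.253, 0.24], [0.249, -0.004, -0.969]]
force: [-6.5, -4.6, 5.2]
width: 0.9
grasp_force: 4.2
```

>>> servo_tool --plan '[{"travel":[0,0,0],"angular":[0,0,0],"jaw":0},{"travel":[0.005,0.001,0],"angular":[0,0,0],"jaw":0},{"travel":[0.01,0.0025,0],"angular":[0,0,0],"jaw":0},{"travel":[0.01,0.0025,0],"angular":[0,0,0],"jaw":0}]'

```text
time: 7.6
tool_pos: [518.2, -39.3, 16.9]
ee_rot: [[-0.243, 0.967, -0.07], [0.937, 0.253, 0.24], [0.249, -0.007, -0.968]]
force: [-9.2, -5.4, 7.1]
width: 0.5
grasp_force: 5.5
```

```bash
python3 - <<'E'
from h import *
d=shot('wrist','w4.png'); o=env.observe(); print(o['tool_pos'],o['force'],o['moment'],o['width'])
cv2.imwrite('pics/w4b.png',cv2.resize(cv2.imread('pics/w4.png')[60:270,200:480],None,fx=2.8,fy=2.8,interpolation=cv2.INTER_CUBIC))
E
```

```text
[518.20330435 -39.2688878   16.8401517 ] [-10.06791722  -4.22957206   6.75371611] [-0.89066169  2.08431352  0.5506381 ] 0.21502031398846186
```

View pics/w4b.png

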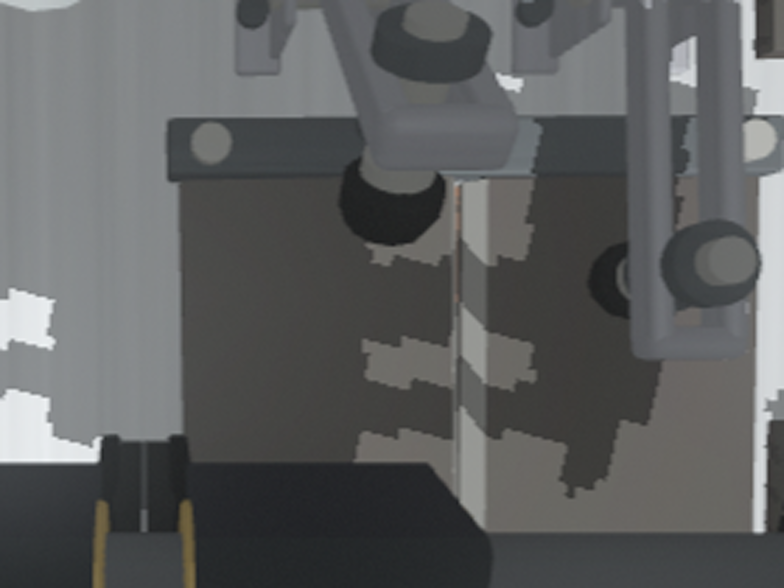

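The plate is closed up at the front end, but a sliver of orange near the fence (458,200) suggests about 1 mm of gap there. I'll push again nearer the fence with more tilt.

>>> servo_tool --plan '[{"travel":[-0.048,-0.0125,0.005],"angular":[0,0,0],"jaw":0},{"travel":[-0.048,-0.0125,0.015],"angular":[0.038,0.01,0],"jaw":0},{"travel":[-0.063,0.0455,0.015],"angular":[0.077,0.02,0],"jaw":0},{"travel":[-0.078,0.1035,0.015],"angular":[0.077,0.02,0],"jaw":0},{"travel":[-0.078,0.1035,0.01],"angular":[0.077,0.02,0],"jaw":0},{"travel":[-0.06,0.108,0.01],"angular":[0.077,0.02,0],"jaw":0},{"travel":[-0.05,0.111,0.01],"angular":[0.077,0.02,0],"jaw":0},{"travel":[-0.04,0.1135,0.01],"angular":[0.077,0.02,0],"jaw":0}]'

```text
time: 8.65
tool_pos: [511.7, -15.7, 19.3]
ee_rot: [[-0.221, 0.967, -0.126], [0.848, 0.255, 0.464], [0.481, -0.004, -0.877]]
force: [-7.2, -2.2, 7.4]
width: 0.8
grasp_force: 4.3
```

>>> servo_tool --plan '[{"travel":[0.005,0.001,0],"angular":[0,0,0],"jaw":0},{"travel":[0.01,0.0025,0],"angular":[0,0,0],"jaw":0},{"travel":[0.015,0.004,0],"angular":[0,0,0],"jaw":0},{"travel":[0.015,0.004,0],"angular":[0,0,0],"jaw":0}]'

```text
time: 9.15
tool_pos: [512.2, -15.1, 19.1]
ee_rot: [[-0.22, 0.967, -0.131], [0.848, 0.256, 0.465], [0.483, -0.009, -0.876]]
force: [-10.2, -3.4, 9.0]
width: 0.8
grasp_force: 5.5
```

>>> servo_tool --plan '[{"travel":[0.005,0.001,0],"angular":[0,0,0],"jaw":0},{"travel":[0.01,0.0025,0],"angular":[0,0,0],"jaw":0},{"travel":[0.01,0.0025,0],"angular":[0,0,0],"jaw":0}]'

```text
time: 9.52
tool_pos: [512.3, -15.0, 19.1]
ee_rot: [[-0.219, 0.966, -0.134], [0.847, 0.257, 0.465], [0.484, -0.012, -0.875]]
force: [-14.2, -5.2, 12.7]
width: 0.6
grasp_force: 7.5
```

```bash
python3 - <<'E'
from h import *
d=shot('wrist','w5.png'); s=shot('scene','c5.png'); o=env.observe(); print(o['tool_pos'],o['force'])
a=cv2.resize(cv2.imread('pics/w5.png')[40:270,180:480],(600,460),interpolation=cv2.INTER_CUBIC)
c=proj(s,[568-10,0,15]).astype(int);x,y=c
b=cv2.resize(cv2.imread('pics/c5.png')[y-46:y+46,x-20:x+20],(200,460),interpolation=cv2.INTER_CUBIC)
cv2.imwrite('pics/m5.png',np.hstack([a,b]))
E
```

```text
[512.28729609 -14.99622753  19.07972427] [-13.94053141  -5.50045548  12.02396348]
```

View pics/m5.png

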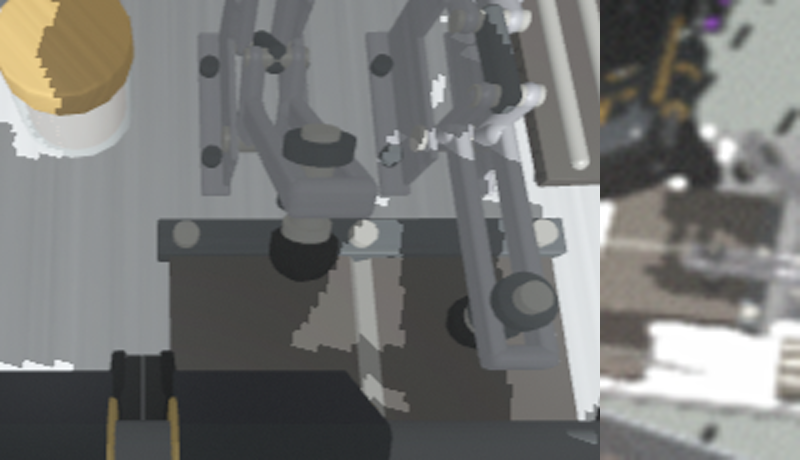

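It's closed up with no orange showing, and the end is against the fence. Next I'll retreat, go up and over, and come down in front of the red handle's face.

>>> servo_tool --plan '[{"travel":[-0.06,-0.016,0],"angular":[0,0,0],"jaw":0},{"travel":[-0.121,-0.032,0.02],"angular":[0,0,0],"jaw":0},{"travel":[-0.121,-0.032,0.3],"angular":[0,0,0],"jaw":0},{"travel":[-0.121,-0.032,0.6],"angular":[-0.04,-0.01,0],"jaw":0},{"travel":[-0.121,-0.032,0.9],"angular":[-0.08,-0.02,0],"jaw":0},{"travel":[-0.121,-0.032,1.0],"angular":[-0.154,-0.04,0],"jaw":0},{"travel":[-0.05,0.2,1.0],"angular":[-0.154,-0.04,0],"jaw":0},{"travel":[0.04,0.475,1.0],"angular":[-0.154,-0.04,0],"jaw":0},{"travel":[0.04,0.475,1.0],"angular":[-0.154,-0.04,0],"jaw":0}]'

```text
time: 10.75
tool_pos: [527.4, 86.2, 219.8]
ee_rot: [[-0.261, 0.965, 0.002], [0.965, 0.261, 0.003], [0.003, 0.003, -1.0]]
force: [-0.2, -1.1, 0.7]
width: 0.3
grasp_force: 0.0
```

```bash
python3 - <<'E'
from h import *
d=shot('wrist','w6.png'); s=shot('scene','c6.png'); o=env.observe(); print(o['tool_pos'],o['ee_rot'],o['force'])
a=cv2.resize(cv2.imread('pics/w6.png')[:290],(500,283),interpolation=cv2.INTER_AREA)
c=proj(s,[530,70,120]).astype(int);x,y=c; print(c)
b=cv2.resize(cv2.imread('pics/c6.png')[y-50:y+44,x-50:x+50],(300,283),interpolation=cv2.INTER_CUBIC)
cv2.imwrite('pics/m6.png',np.hstack([a,b]))
E
```

```text
[526.83245904  80.53101028 219.00963673] [[-2.53107097e-01  9.67438216e-01  3.09615273e-04]
 [ 9.67438254e-01  2.53107130e-01 -7.20899369e-05]
 [-1.48108393e-04  2.81287185e-04 -9.99999949e-01]] [ 0.08039126 -0.48926485 -0.80106331]
[282 195]
```

View pics/m6.png

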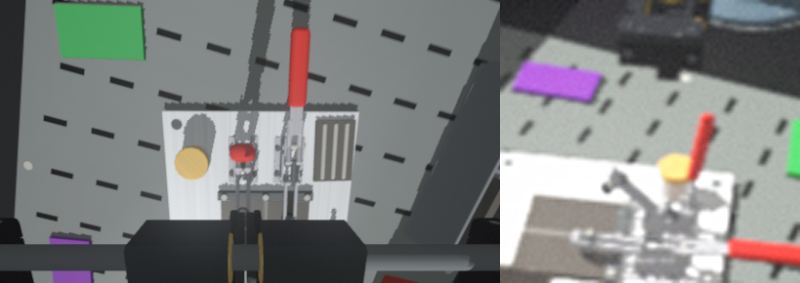

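The fingers are in line with the handle (image columns 246 and 242) and the joint is still closed. I'll descend and swing the handle along its arc.

>>> servo_tool --plan '[{"travel":[0,0,-0.25],"angular":[0,0,0],"jaw":0},{"travel":[0,0,-0.395],"angular":[0,0,0],"jaw":0},{"travel":[-0.015,0.056,-0.39],"angular":[0,0,0],"jaw":0},{"travel":[-0.029,0.113,-0.386],"angular":[0,0,0],"jaw":0},{"travel":[-0.047,0.183,-0.4],"angular":[0,0,0],"jaw":0},{"travel":[-0.065,0.25,-0.411],"angular":[0,0,0],"jaw":0},{"travel":[-0.082,0.314,-0.445],"angular":[0,0,0],"jaw":0},{"travel":[-0.097,0.372,-0.478],"angular":[0,0,0],"jaw":0}]'

```text
time: 11.85
tool_pos: [507.3, 155.9, 123.0]
ee_rot: [[-0.252, 0.968, 0.0], [0.968, 0.252, 0.0], [0.0, 0.0, -1.0]]
force: [0.3, -0.3, 0.3]
width: 0.4
grasp_force: 0.2
```

```bash
python3 - <<'E'
from h import *
s=shot('scene','c7.png');w=shot('wrist','w7.png'); o=env.observe(); print(o['tool_pos'],o['force'])
x,y=282,195
a=cv2.resize(cv2.imread('pics/w7.png')[:290],(500,283),interpolation=cv2.INTER_AREA)
b=cv2.resize(cv2.imread('pics/c7.png')[y-50:y+44,x-40:x+60],(300,283),interpolation=cv2.INTER_CUBIC)
cv2.imwrite('pics/m7.png',np.hstack([a,b]))
E
```

```text
[506.25197407 156.46638479 122.35012952] [ 0.48026654  0.01986276 -0.24684077]
```

View pics/m7.png

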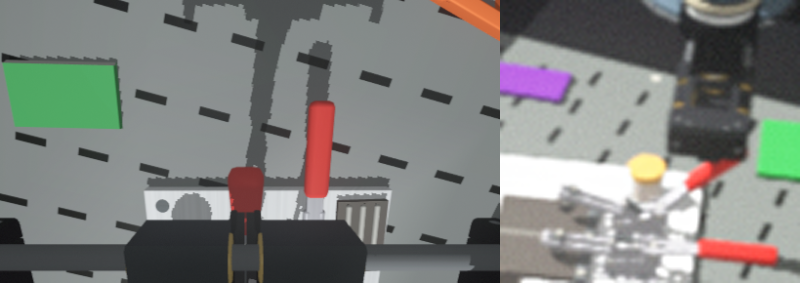

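The handle is leaning over ahead of the fingers, in line with them. That is already 11 pictures against the limit of 10, so from here I go by force and position readings.

>>> servo_tool --plan '[{"travel":[-0.014,0.053,-0.05],"angular":[0,0,0],"jaw":0},{"travel":[-0.026,0.099,-0.1],"angular":[0,0,0],"jaw":0},{"travel":[-0.032,0.123,-0.142],"angular":[0,0,0],"jaw":0},{"travel":[-0.038,0.147,-0.183],"angular":[0,0,0],"jaw":0},{"travel":[-0.042,0.161,-0.22],"angular":[0,0,0],"jaw":0},{"travel":[-0.045,0.174,-0.259],"angular":[0,0,0],"jaw":0}]'

```text
time: 12.7
tool_pos: [498.4, 189.8, 71.0]
ee_rot: [[-0.252, 0.968, -0.0], [0.968, 0.252, 0.0], [0.0, -0.0, -1.0]]
force: [-0.5, -0.4, 1.3]
width: 0.1
grasp_force: 0.4
```

>>> servo_tool --plan '[{"travel":[-0.002,0.006,-0.03],"angular":[0,0,0],"jaw":0},{"travel":[-0.004,0.013,-0.06],"angular":[0,0,0],"jaw":0},{"travel":[-0.004,0.013,-0.078],"angular":[0,0,0],"jaw":0},{"travel":[-0.004,0.013,-0.078],"angular":[0,0,0],"jaw":0}]'

```text
time: 13.2
tool_pos: [497.8, 192.0, 59.0]
ee_rot: [[-0.251, 0.968, 0.0], [0.968, 0.251, -0.002], [-0.002, -0.0, -1.0]]
force: [-8.2, -4.4, 25.9]
width: 0.4
grasp_force: 13.8
```

The tip stopped on the handle at z = 59, which is the locked height, and the force rose to 26 N against the stop. I'll retreat straight up and check numerically.

>>> servo_tool --plan '[{"travel":[0,0,0.05],"angular":[0,0,0],"jaw":0},{"travel":[0,0,0.3],"angular":[0,0,0],"jaw":0},{"travel":[0.1,-0.3,0.6],"angular":[0,0,0],"jaw":0},{"travel":[0.2,-0.6,0.9],"angular":[0,0,0],"jaw":0},{"travel":[0.2,-0.9,0.9],"angular":[0,0,0],"jaw":0},{"travel":[0.2,-0.9,0.9],"angular":[0,0,0],"jaw":0},{"travel":[0.2,-0.9,0.9],"angular":[0,0,0],"jaw":0}]'

```text
time: 14.08
tool_pos: [538.8, 8.1, 236.7]
ee_rot: [[-0.245, 0.97, 0.002], [0.97, 0.245, -0.001], [-0.002, 0.002, -1.0]]
force: [-0.3, 0.7, -0.5]
width: 0.5
grasp_force: 0.0
```

```bash
python3 - <<'E'
from h import *
o=env.observe(); print(o['tool_pos'],o['force'],o['qd'])
d=shot('wrist','w8.png'); th=.255; R=np.array([[np.cos(th),-np.sin(th)],[np.sin(th),np.cos(th)]]); t=np.array([568,41.4])
i=d['img'].astype(int); m=((i[...,0]>110)&(i[...,1]<70)&(i[...,2]<70)).astype(np.uint8)
n,_,st,_=cv2.connectedComponentsWithStats(m)
for s in st[1:]:
    if s[4]>80:
        x,y,w,h,_=s; print(s,[(R.T@(ray(d,u,v,57)[:2]-t)).round(0) for u,v in[(x,y),(x+w,y),(x,y+h),(x+w,y+h)]])
# expected handle ends, image px
for fx in (-30,30):
    print(fx,[proj(d,[*(R@[fx,y]+t),57]).round(0) for y in(123,203)])
# copper/orange pixels near the joint, and joint centre line
jp=[proj(d,[*(R@[0,y]+t),12]).round(0).astype(int) for y in (-10,-50,-95)]
print(jp,[i[p[1],p[0]-4:p[0]+5].tolist() for p in jp if 0<p[1]<384])
E
```

```text
[538.76360549   8.10662624 236.69028649] [-0.26374843  0.7076096  -0.52767496] [-0.04381232  0.01337425 -0.06486951  0.03013296 -0.02611306 -0.00586781
 -0.01790092]
[247   0  18  29 405] [array([-39., 152.]), array([-21., 151.]), array([-40., 125.]), array([-21., 124.])]
[303   0  20  29 392] [array([ 18., 151.]), array([ 39., 151.]), array([ 20., 124.]), array([ 41., 124.])]
[ 421  278   50   40 1378] [array([ 191., -179.]), array([ 258., -179.]), array([ 201., -243.]), array([ 271., -244.])]
[388 377  59   7 394] [array([ 168., -350.]), array([ 257., -351.]), array([ 169., -364.]), array([ 259., -365.])]
-30 [array([256.,  31.]), array([256., -60.])]
30 [array([313.,  30.]), array([317., -60.])]
[array([278, 149]), array([278, 178]), array([277, 209])] [[[107, 105, 102], [106, 104, 102], [112, 111, 109], [121, 121, 119], [129, 130, 127], [140, 141, 138], [143, 145, 142], [131, 131, 128], [111, 109, 106]], [[109, 106, 103], [109, 105, 103], [116, 114, 112], [122, 123, 120], [134, 134, 132], [143, 144, 141], [141, 143, 140], [125, 125, 122], [107, 105, 102]], [[113, 112, 108], [114, 112, 109], [115, 115, 111], [118, 118, 115], [124, 125, 123], [137, 138, 135], [143, 145, 142], [137, 138, 134], [121, 120, 116]]]
```

The open clamp's handle now matches the locked one: both level, starting at y ≈ 124 mm. No copper shows along the joint, and the robot is clear, so I'm handing in.

```bash
python3 -c "
from bench import env; print(env.close_job())"
```

```text
the job is handed in; nothing more can be done
None
```

I handed the job in at about 14 s: the loose plate is pushed home against the fence and the clamped plate, and the toggle handle is locked. Position, force and image readings agree, but no verdict came back; I also viewed 11 pictures, one over the limit of 10.

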